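Show a cup to the camera from every side

TASK

Let the camera on the stand check the little brown cup for chips: pick the cup up, hold it in the air over the round cork pad with its middle level with the lens, and keep it still for about a second in each of four poses, in this order. (1) Upright, handle to your left as you face the lens; (2) upright, handle straight at the lens; (3) handle still on the lens side but tipped back about 30 degrees, mouth away from the lens and underside towards it; (4) upright, handle to your right. Then stand it upright in the middle of the chopping board and let go, without dropping it, knocking it on the stand, or shifting the salt shaker or the pepper mill.

Things in the scene. Friction and masses are not known exactly. Their poses are not given: they have to be found in the camera images.
- espresso_cup: brown stoneware cup, loose, 0.14 kg, 58 mm high, upright on the table, mouth up. Origin level with its foot, 13 mm off the cup's axis on the handle side; z up; handle towards own -y, cup's axis at y = +13 mm. Round body 46 mm wide at the foot, 56 at 19 mm up, 62 at 35 mm up, 67 at the rim; can be gripped across at any angle clear of the handle. Ear handle 8 mm thick, 12 to 55 mm up, out to y = -47 mm
- cup_mid (a point): middle of the cup: on its axis, 29 mm above the underside (y = +13 mm in the cup's frame)
- cup_ear (a point): a point in the cup's handle, 53 mm from the cup's axis, 34 mm above the underside
- camera_stand: small camera on a stand, fixed: black round foot (120 mm wide) with a round cork pad (88 mm wide, top 10 mm up), a low bridge to a second foot with a thin post, on it a black camera (30 x 66 x 44 mm, top 185 mm up) with a round lens. Origin on the table under the pad's centre; +x from pad to camera, +y left of one who faces the lens, z up. The lens looks along -x, roughly at the robot
- show_spot (a point): where the cup's middle belongs during the show: straight above the centre of the cork pad, 160 mm above the table, level with the lens; axes as the stand's
- lens (a point): front of the lens, 150 mm from show_spot along the stand's +x, 160 mm above the table
- tipped (a point): same point as show_spot; its z axis is the direction the cup's own axis (foot to mouth) has when tipped back: leaning 30 degrees from upright away from the lens (towards the stand's -x)
- chopping_board: wooden chopping board lying flat, fixed, 230 (own x) x 340 (own y) x 22 mm; the origin is the centre of its underside, its top 22 mm above the table. (Fixed in the room: two lamps hang over the table, their rims about 0.57 m above it, round x 0.58, y -0.27 and x 0.65, y 0.36; keep wrist and arm clear of them)
- salt_shaker: bystander: salt shaker with a grey dome top, 44 mm wide, 90 mm high, standing near the robot; origin at the centre of its underside
- pepper_mill: bystander: dark wooden pepper mill, 58 mm wide, 170 mm high, at the back; origin at the centre of its underside

How it is judged:
By the outcome, as a careful person would: the job done as asked, in the order asked, and still so for the second after the job is handed in, with the robot touching nothing.
It also fails if it takes over 72 s, if anything falls off the work surface, if the arm or the gripper's body presses on something with over 40 N, if the wrist force passes 120 N, or if a joint passes its speed limit or range.

ROBOT

A 6-joint arm with a two-finger parallel gripper is mounted at the origin on a cart in front of the work surface, level with it; the furniture and walls round the work are solid. World frame = base frame: x ahead of the robot, y to its left, z up, the work surface at z = 0. Lengths are in mm, angles in rad, forces in N, time in s.
With the tool pointing down it reaches from about 350 to 950 mm from the base axis. Payload 17.4 kg.
Tool frame: the origin (TCP) lies midway between the tips of the shut fingers; the grasp point (between the pads) lies 19 mm behind it; z points along the fingers, y is the line along which they close (so a half turn about z gives the same grasp; the last joint's range is limited). The gripper opens to 93 mm and grips with 3 to 60 N. Pads are 15 mm wide; open, the fingers measure 128 mm over their backs; the gripper's body (75 mm by 188 mm) begins 65 mm behind the grasp point.
Start: joints at [-1.372, 0.116, 1.442, -0, 1.584, -0.038], TCP at [158.34, -656.171, 218.646] pointing down, gripper open.
Joint ranges: [-2.83, 2.83], [-0.83, 2.19], [0.07, 2.5], [-1.14, 4.28], [0.01, 3], [-2.97, 2.97]. Speed limits (rad/s): [1.89, 1.89, 2.22, 3.14, 3.14, 3.14].

INTERFACE

Orientations are given as a unit quaternion [w, x, y, z].
In Python, from station import r, imaging gives the robot as it stands.
- The arm moves only by the shell command python3 -m creep 'ROWS'. ROWS is text: rows parted by semicolons, each of 7 numbers parted by spaces: the gripper command: -1 is fully open, 1 is shut, values between are in proportion, then the shift along the world's x, y, z in cm, then the turn, a rotation vector about the world's x, y, z in degrees. In form: jaw x y z ax ay az; .... A call has 1 to 10 rows; each row is the pose to reach, as a shift and turn from the pose commanded when the call began; what a row does not reach only later rows make up. A row lasts 1/12 s, in which the tool goes at most 41.7 mm and 7.16 degrees, less where a joint would pass 70% of its speed; a pose out of reach is approached as far as the arm can. A call with a gripper value outside its range is refused whole. The fingers move at their own pace and stop on an object; the grip force is fixed at half the most. Time passes only in rows, so rows that repeat a pose let the fingers close. It gives the time, the measured TCP pose, the force, the opening and the grip force at its end, in the units of the state.
- r.observe(): the state, without advancing time (a new reading comes with each control period).
- imaging.read_camera(name): name is "scene" or "side" or "wrist"; returns the picture (420x560x3 uint8, red, green, blue); there is no depth.
- imaging.camera_params(name): a dict with "intrinsics" (3x3 intrinsics, pixels), "R" (3x3) and "t" (3): a world point X has camera coordinates R X + t. Camera axes: x right, y down, z forward; pixel columns grow to the right and rows downward; lengths in mm; the calibration is good to about 2 mm. A picture is of the moment at which its call begins: read the wrist's pose just before it. camera_params takes no time and is no camera call; for the wrist camera it gives the pose at the moment of the call.
- r.hand_in(): hands the job in; it is judged then, once.
The state is a dict: "clock": time; "q": joint angles; "joint_vel": joint speeds; "tau": joint torques, N m; "ee_pos": TCP position; "tcp_rot": TCP orientation; "wrist_force": force on the tool from outside, world axes, zero at the start; "ft_torque": the same for the moment, N m; "opening": opening from 0.0 (shut) to 1.0 (fully open); "gripper_force": force on a finger pad.
Only numpy, scipy, OpenCV 4.12 (cv2) and the standard library are available. Lean on these libraries where they do the work, as an engineer would, in place of code of your own. Each camera call takes 0.05 s, during which the arm holds its last target. There are 200 camera calls.

## Working session

There is one attempt and no reset: what is moved stays moved. The work goes in short steps, Python scripts to look and compute and a shell command to move; the robot and the scene stay as the last step left them, time stands still between calls to the robot, and variables do not carry over. Pictures are saved under pics/ and viewed, at most 13 in all, crops included, and the job is handed in when it is done.

```bash
mkdir -p pics; ls
python3 - <<'E'
from station import r, imaging
import cv2,numpy as np
s=r.observe(); print(s)
for n in ("scene","side"):
    p=imaging.camera_params(n); print(n,np.round(p["intrinsics"],1).tolist(),np.round(p["R"],4).tolist(),np.round(p["t"],1).tolist(), np.round(-np.array(p["R"]).T@p["t"]))
    cv2.imwrite(f"pics/{n}0.png",imaging.read_camera(n)[:,:,::-1])
E
```

```text
pics
{'clock': 0.0, 'q': array([-1.37179562e+00,  1.16457631e-01,  1.44228358e+00,  1.93356009e-05,
        1.58402242e+00, -3.77961209e-02]), 'joint_vel': array([-0.00056426, -0.00016319,  0.00040069,  0.00119699, -0.00080225,
       -0.00179517]), 'tau': array([ 5.38854820e-04, -7.21253872e+01, -6.22611880e+01,  7.80173927e-02,
        2.36793759e-02, -7.26618578e-05]), 'ee_pos': array([ 158.30411551, -655.94702859,  217.91293649]), 'tcp_rot': array([-5.84365038e-04,  9.92998907e-01,  1.18122089e-01, -3.75049147e-05]), 'wrist_force': array([ 0.11981384, -0.66602568, -0.65560113]), 'ft_torque': array([-0.0180018 , -0.00489285, -0.02108474]), 'gripper_force': 0.0, 'opening': 0.9996107920975996}
scene [[456.8, 0.0, 276.3], [0.0, 456.8, 207.8], [0.0, 0.0, 1.0]] [[0.8898, -0.4559, -0.0202], [-0.3135, -0.5786, -0.753], [0.3315, 0.6763, -0.6578]] [-521.8, 264.0, 1191.8] [ 152. -891.  972.]
side [[421.4, 0.0, 277.7], [0.0, 421.4, 205.5], [0.0, 0.0, 1.0]] [[0.9924, -0.1218, 0.02], [-0.035, -0.4337, -0.9004], [0.1183, 0.8928, -0.4347]] [-577.4, 122.4, 1077.4] [ 450. -979.  590.]
```

View pics/scene0.png

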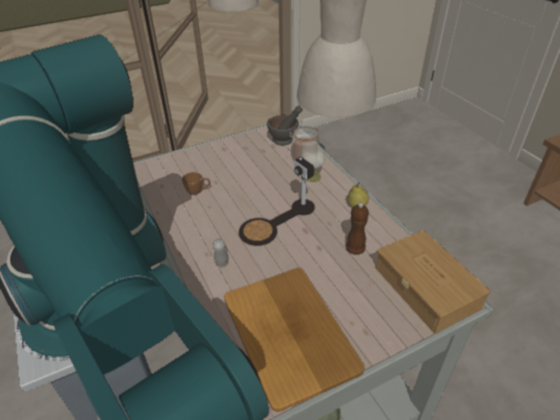

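View pics/side0.png

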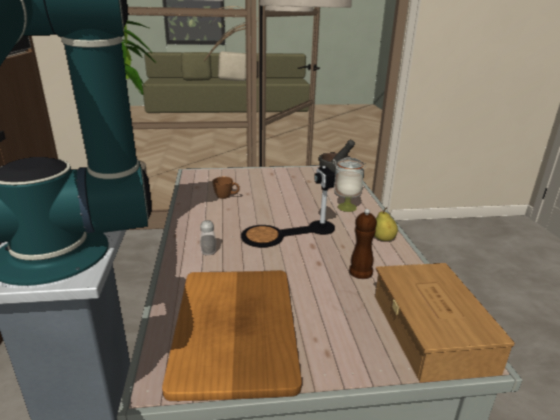

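The scene view shows the cup at (193,183) with its handle to the right at (206,183), the cork pad at (258,231), the camera at (305,168), the salt shaker at (221,253), the mill at (358,230) and the board at about (290,335). In the side view the cup is at (223,187) with its handle at (236,187), the pad at (263,235), the shaker at (208,238), the mill at (364,245) and the board at about (237,330).

```bash
cat > h.py <<'E'
from station import r, imaging
import cv2,numpy as np
def ray(n,uv,p=None):
    p=p or imaging.camera_params(n); R=np.array(p["R"]);c=-R.T@np.array(p["t"])
    d=R.T@np.linalg.inv(p["intrinsics"])@np.array([uv[0],uv[1],1.]); return c,d/np.linalg.norm(d)
def onz(n,uv,z,p=None):
    c,d=ray(n,uv,p); return c+d*(z-c[2])/d[2]
def tri(rays):
    A=sum(np.eye(3)-np.outer(d,d) for c,d in rays); b=sum((np.eye(3)-np.outer(d,d))@c for c,d in rays)
    X=np.linalg.solve(A,b); return X,[np.linalg.norm((np.eye(3)-np.outer(d,d))@(X-c)) for c,d in rays]
def blob(img,box,lo,hi):
    x0,y0,x1,y1=box; hsv=cv2.cvtColor(img[y0:y1,x0:x1],cv2.COLOR_RGB2HSV)
    m=cv2.inRange(hsv,np.array(lo),np.array(hi))
    n,l,st,ce=cv2.connectedComponentsWithStats(m); k=1+np.argmax(st[1:,4])
    return (l==k).astype(np.uint8), np.array([x0,y0]), st[k]
def proj(n,X,p=None):
    p=p or imaging.camera_params(n); x=np.array(p["intrinsics"])@(np.array(p["R"])@np.array(X)+p["t"]); return x[:2]/x[2]
E
python3 - <<'E'
from h import *
np.set_printoptions(precision=1,suppress=True)
I={n:cv2.imread(f"pics/{n}0.png")[:,:,::-1].copy() for n in("scene","side")}
for n,pts in {"scene":dict(cup=(190,185),pad=(258,231),board=(290,335),mill=(357,240),salt=(221,258),table=(180,210)),"side":dict(cup=(222,188),pad=(263,235),board=(237,330),table=(200,215))}.items():
    h=cv2.cvtColor(I[n],cv2.COLOR_RGB2HSV)
    print(n,{k:h[v[1],v[0]].tolist() for k,v in pts.items()})
for n,b,lo,hi,name,z in [("scene",(235,212,282,248),(8,90,90),(22,255,255),"pad",10),("side",(238,220,288,250),(8,90,90),(22,255,255),"pad",10),
  ("scene",(215,260,370,410),(8,120,60),(24,255,255),"board",22),("side",(160,262,310,400),(8,120,60),(24,255,255),"board",22),
  ("scene",(175,165,215,202),(0,90,20),(20,255,255),"cup",0),("side",(205,170,245,205),(0,90,20),(20,255,255),"cup",0)]:
    m,o,st=blob(I[n],b,lo,hi); cs,_=cv2.findContours(m,0,2); c=max(cs,key=cv2.contourArea)
    print(name,n,st, end=" ")
    if name=="pad":
        e=cv2.fitEllipse(c); print(e,onz(n,np.array(e[0])+o,z))
    elif name=="board":
        box=cv2.approxPolyDP(cv2.convexHull(c),12,True)[:,0]+o; P=np.array([onz(n,p,z) for p in box]); print(box.tolist(),P[:,:2].tolist(),P.mean(0), np.linalg.norm(np.diff(P,axis=0),axis=1))
    else:
        print(st[:2]+o); print("\n".join("".join(".#"[v] for v in row) for row in m))
E
```

```text
scene {'cup': [14, 119, 101], 'pad': [15, 119, 141], 'board': [17, 155, 133], 'mill': [13, 134, 82], 'salt': [13, 20, 116], 'table': [12, 39, 151]}
side {'cup': [12, 150, 95], 'pad': [14, 146, 148], 'board': [14, 169, 104], 'table': [11, 55, 172]}
pad scene [  8   8  30  21 485] ((22.448348999023438, 17.967138290405273), (20.118736267089844, 28.61579132080078), 86.34911346435547) [540.   34.3  10. ]
pad side [  8   6  32  16 399] ((23.87859344482422, 13.873064041137695), (15.366018295288086, 30.642230987548828), 89.53480529785156) [541.8  36.5  10. ]
board scene [   10     8   139   142 11620] [[298, 268], [363, 368], [273, 409], [225, 295]] [[568.8086674389372, -166.10617027162414], [552.7886861128321, -494.0513015773288], [331.62191721713776, -483.1921664967593], [356.21426135475554, -157.5953633673446]] [ 452.4 -325.2   22. ] [328.3 221.4 326.5]
board side [    2     9   140   129 15315] [[284, 272], [299, 392], [166, 399], [187, 276]] [[575.5682484436871, -168.24653933517675], [554.2227329177158, -504.68722009967547], [342.7180910305642, -495.72779142679485], [352.3174124275405, 
[... 2399 characters left out ...]
...
.........##################.....###.....
.........##################.....##......
.........###################...###......
..........########################......
..........#######################.......
..........######################........
...........#################............
...........##############...............
............############................
.............##########.................
................###.....................
........................................
........................................
........................................
........................................
........................................
........................................
```

Run:
```python
from h import *
np.set_printoptions(precision=1,suppress=True)
for k,a,b in [("cup",(192.3,183),(223,187)),("ear",(206,182.5),(235,187.5)),("salt top",(218.5,241),(207.5,222)),("mill top",(360,206),(365.5,213)),("lens",(297.5,171),(319,178))]:
    print(k,*tri([ray("scene",a),ray("side",b)]))
for n,a in [("scene",(223,265)),("side",(208,253)),("scene",(355,251)),("side",(361,275)),("scene",(303,208)),("side",(322,228))]: print(n,a,onz(n,a,0))
p=imaging.camera_params("wrist"); print(p["intrinsics"],np.array(p["R"]),-np.array(p["R"]).T@p["t"])
I={n:cv2.imread(f"pics/{n}0.png") for n in("scene","side")}
a=cv2.resize(I["scene"][145:275,170:320],None,fx=4,fy=4,interpolation=2)[:520]; 
b=cv2.resize(I["side"][150:260,195:345],None,fx=2.6,fy=2.6*1.0,interpolation=2)
cv2.imwrite("pics/z0.png",a)
```

```text
cup [436.6 324.6  30.8] [np.float64(0.6981823369608339), np.float64(0.6981823369609154)]
ear [475.3 292.4  41.2] [np.float64(1.2984096385850858), np.float64(1.2984096385850035)]
salt top [397.6 -27.6  87. ] [np.float64(1.0498349164534788), np.float64(1.0498349164534766)]
mill top [ 757.7 -163.9  167.1] [np.float64(0.3790670203483311), np.float64(0.3790670203485687)]
lens [697.7  66.3 158.3] [np.float64(3.2585400250903827), np.float64(3.258540025090078)]
scene (223, 265) [396.4 -39.2   0. ]
side (208, 253) [395.3 -33.7   0. ]
scene (355, 251) [ 756.1 -170.4    0. ]
side (361, 275) [ 764.3 -166.7    0. ]
scene (303, 208) [717.4  66.4   0. ]
side (322, 228) [720.9  73.2   0. ]
[[369.4   0.  280.3]
 [  0.  369.4 204.4]
 [  0.    0.    1. ]] [[ 0.2 -1.  -0. ]
 [-0.9 -0.2  0.3]
 [-0.3 -0.1 -1. ]] [ 236.  -638.   383.8]
```

View pics/z0.png

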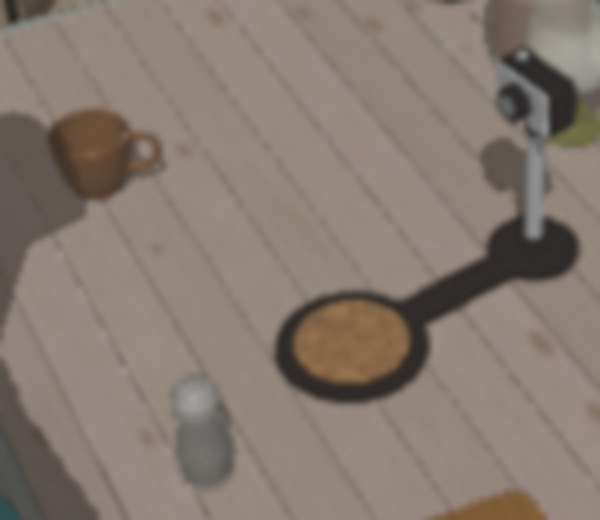

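The crop shows the lens at image (297.5,170.5), the post foot at (303,205), and the cup's handle pointing right. The stand's yaw is about 11°, and the ear's azimuth about -40°. I'll move over the cup by way of the near side of the table.

```bash
python3 -m creep '-1 2 4 0 0 0 4; -1 4.2 8 0 0 0 8; -1 6.4 11.5 0 0 0 12; -1 8.6 15 0 0 0 16; -1 10.8 18.5 0 0 0 20; -1 13 22 0 0 0 24; -1 15.2 25.5 0 0 0 28; -1 17.4 29 0 0 0 32; -1 19.6 32.5 0 0 0 36; -1 21 35 0 0 0 38'; python3 -m creep '-1 1 4 0 0 0 4; -1 2 8 0 0 0 8; -1 3 12 0 0 0 12; -1 4 16 0 0 0 16; -1 5 20 0 0 0 20; -1 5.5 24 0 0 0 24; -1 6 28 0 0 0 28; -1 6.5 32 0 0 0 32; -1 7 35 0 0 0 36; -1 7 37 0 0 0 38';python3 -c "
from station import r
s=r.observe();print(s['q'],s['ee_pos'],s['tcp_rot'])"
```

```text
clock: 0.93
ee_pos: [369.2, -303.8, 218.6]
tcp_rot: [0.0, 0.899, 0.437, 0.0]
wrist_force: [0.8, 0.0, -0.1]
opening: 1.006
gripper_force: 0.0
clock: 1.77
ee_pos: [438.3, 66.6, 218.4]
tcp_rot: [-0.0, 0.708, 0.707, 0.0]
wrist_force: [-0.0, 0.1, -0.1]
opening: 0.999
gripper_force: 0.0
[ 9.29932645e-02 -4.06501390e-01  1.90933761e+00  3.67030236e-04
  1.63892540e+00  9.44316412e-02] [438.28965453  66.59773649 218.3930864 ] [-1.94899743e-04  7.07606310e-01  7.06606870e-01  5.17125279e-05]
```

```bash
python3 -m creep '-1 0 4 0 0 0 3; -1 0 8 0 0 0 6; -1 0 12 0 0 0 9; -1 0 16 0 0 0 12; -1 0 20 0 0 0 15; -1 0 23 0 0 0 15; -1 0 25 0 0 0 15; -1 0 25.5 0 0 0 15;-1 0 25.5 0 0 0 15;-1 0 25.5 0 0 0 15'
python3 - <<'E'
from h import *
import json
s=r.observe(); p=imaging.camera_params("wrist"); im=imaging.read_camera("wrist"); cv2.imwrite("pics/w1.png",im[:,:,::-1])
json.dump({k:np.array(v).tolist() for k,v in p.items()},open("w1.json","w"))
print(s['ee_pos'],proj("wrist",[437,325,58],p),proj("wrist",[475,292,34],p))
E
```

```text
clock: 2.6
ee_pos: [438.3, 318.2, 218.4]
tcp_rot: [0.0, 0.612, 0.791, -0.0]
wrist_force: [0.1, 0.4, -0.4]
opening: 0.995
gripper_force: 0.0
[438.27894692 318.20857428 218.37608947] [280.57829537 177.73816482] [309.15788964 213.30042891]
```

View pics/w1.png

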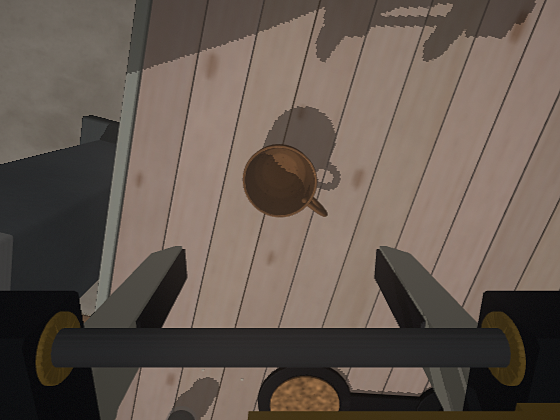

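The wrist view shows the cup's rim centred near (280,180) and the handle running to about (323,213). Next I'll fit these.

Run:
```python
from h import *
import json
np.set_printoptions(precision=1,suppress=True)
p={k:np.array(v) for k,v in json.load(open("w1.json")).items()}
im=cv2.imread("pics/w1.png")[:,:,::-1].copy()
m,o,st=blob(im,(235,135,345,225),(0,110,20),(20,255,255))
print(st)
m=cv2.morphologyEx(m,3,np.ones((5,5),np.uint8))
b=cv2.morphologyEx(m,2,cv2.getStructuringElement(2,(25,25)))
cs,_=cv2.findContours(b,0,2); e=cv2.fitEllipse(max(cs,key=cv2.contourArea)); c=np.array(e[0])+o
print("ellipse",c,e[1],e[2]); C=onz("w",c,58,p); print("centre",C)
print("width mm",[np.linalg.norm(onz("w",c+[w,0],58,p)-C)*2 for w in (e[1][0]/2,e[1][1]/2)])
h=cv2.bitwise_and(m,1-cv2.dilate(b,np.ones((3,3),np.uint8)))
n,l,s2,ce=cv2.connectedComponentsWithStats(h); k=1+np.argmax(s2[1:,4]); print(s2[k],ce[k]+o)
ys,xs=np.nonzero(l==k)
d=np.hypot(xs+o[0]-c[0],ys+o[1]-c[1]); j=d>d.max()-6
for q in (ce[k]+o,np.array([xs[j].mean(),ys[j].mean()])+o):
    for z in (34,48):
        H=onz("w",q,z,p); v=(H-C)[:2]; print(z,H,np.hypot(*v),np.degrees(np.arctan2(v[1],v[0])))
m,o,st=blob(im,(240,360,345,420),(8,90,90),(22,255,255)); print(st,o)
```

```text
[   8    9   84   73 3817]
ellipse [281.3 180.9] (68.36576080322266, 72.84942626953125) 175.2757110595703
centre [438.4 322.4  58. ]
width mm [np.float64(61.81223129613611), np.float64(65.86583789072634)]
[  8  19  12  45 143] [246.8 175.9]
34 [406.2 313.4  34. ] 33.37348647332021 -164.38582262537892
48 [406.7 316.7  48. ] 32.15488482033527 -169.73346550213083
34 [406.  313.6  34. ] 33.518685139043576 -164.8497112552301
48 [406.5 316.9  48. ] 32.31784282857968 -170.1704874515985
[  30   17   69   34 1904] [240 360]
```

Run:
```python
from h import *
import json
np.set_printoptions(precision=1,suppress=True)
p={k:np.array(v) for k,v in json.load(open("w1.json")).items()}
C=np.array([438.4,322.4])
for q,z in [((324,213.5),34),((318,208),48),((322,211.5),42),((312,203.5),53)]:
    v=onz("w",q,z,p)[:2]-C; print(q,z,np.hypot(*v),np.degrees(np.arctan2(v[1],v[0])))
for a in (-36,-40,-44):
    u=np.array([np.cos(np.radians(a)),np.sin(np.radians(a))])
    print(a,[proj("w",[*(C+u*d),z],p) for d,z in((60,34),(53,34),(50,50),(35,55))])
s=r.observe(); print(s['ee_pos'],s['q'])
im=cv2.imread("pics/w1.png")[195:222,298:332]
h=cv2.cvtColor(im,cv2.COLOR_BGR2HSV); print("\n".join("".join("#" if v[1]>95 else "." for v in row) for row in h))
```

```text
(324, 213.5) 34 57.624521802460876 -27.80799090338275
(318, 208) 48 45.267778533803934 -24.91479104352012
(322, 211.5) 42 52.29573566246415 -26.267062501946935
(312, 203.5) 53 36.65585880484884 -23.970773878709025
-36 [array([319.3, 220.6]), array([315. , 215.5]), array([314.6, 218.5]), array([305.2, 208.4])]
-40 [array([315.9, 223. ]), array([312. , 217.6]), array([311.6, 220.6]), array([303.1, 209.9])]
-44 [array([312.4, 225.2]), array([308.9, 219.6]), array([308.5, 222.5]), array([300.8, 211.3])]
[438.4 317.9 218.6] [ 0.6 -0.2  1.7 -0.   1.6  0.3]
################..................
###############...................
###############...................
#################.................
##################................
###################...............
####################..............
#####################.............
######################............
#######################...........
########################..........
########..##############..........
#######....##############.........
######.......#############........
#####.........#############.......
###............#############......
##..............############......
..................###########.....
...................##########.....
.....................########.....
.......................######.....
.........................###......
..................................
..................................
..................................
..................................
..................................
```

The wrist view puts the cup's axis at (438,323) and the ear at about -28° to -35°. I'll turn a little more and come down in two stages.

```bash
python3 -m creep '-1 0 0.3 -2 0 0 3; -1 0 0.5 -4 0 0 6; -1 0 0.5 -6 0 0 9; -1 0 0.5 -8 0 0 10; -1 0 0.5 -10 0 0 10; -1 0 0.5 -11.5 0 0 10; -1 0 0.5 -12 0 0 10; -1 0 0.5 -12 0 0 10; -1 0 0.5 -12 0 0 10'
python3 - <<'E'
from h import *
import json
s=r.observe(); p=imaging.camera_params("wrist"); im=imaging.read_camera("wrist"); cv2.imwrite("pics/w2.png",im[:,:,::-1])
json.dump({k:np.array(v).tolist() for k,v in p.items()},open("w2.json","w"))
for X in ([438,323,58],[438,323,0]): print(proj("wrist",X,p))
for a in (-26,-32,-38):
    u=np.array([np.cos(np.radians(a)),np.sin(np.radians(a))])
    print(a,[proj("w",[*(np.array([438,323])+u*d),z],p).round(1) for d,z in((60,34),(50,50),(35,55))])
E
```

```text
clock: 3.4
ee_pos: [438.8, 323.3, 99.6]
tcp_rot: [0.0, 0.541, 0.841, 0.0]
wrist_force: [0.0, 0.2, -0.4]
opening: 0.997
gripper_force: 0.0
[278.54890703 231.85615082]
[278.84021965 204.29134766]
-26 [array([333.5, 281.8]), array([327.6, 283.1]), array([314.1, 270.5])]
-32 [array([326.1, 286.6]), array([321. , 287.4]), array([309.3, 273.6])]
-38 [array([318.2, 290.7]), array([314., 291.]), array([304.3, 276.3])]
```

View pics/w2.png

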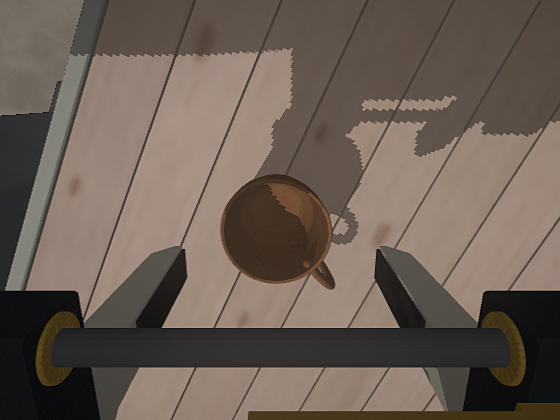

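The wrist view shows the rim centred near (276,229), midway between the fingers (columns 186 and 376), and the handle tip near (333,286), well clear of both fingers. The ear is at about -29°. I'll go down and close.

```bash
python3 -m creep '-1 0 0 -2 0 0 0; -1 0 0 -4 0 0 0; -1 0 0 -5.5 0 0 0; -1 0 0 -7 0 0 0; -1 0 0 -8 0 0 0; -1 0 0 -8.6 0 0 0; -1 0 0 -8.6 0 0 0; -1 0 0 -8.6 0 0 0' && python3 -m creep '1 0 0 0 0 0 0;1 0 0 0 0 0 0;1 0 0 0 0 0 0;1 0 0 0 0 0 0;1 0 0 0 0 0 0;1 0 0 0 0 0 0;1 0 0 0 0 0 0;1 0 0 0 0 0 0'
```

```text
clock: 4.12
ee_pos: [438.7, 324.0, 13.4]
tcp_rot: [0.0, 0.541, 0.841, 0.0]
wrist_force: [-0.5, -0.7, 0.7]
opening: 1.002
gripper_force: 0.0
clock: 4.78
ee_pos: [438.4, 323.9, 12.9]
tcp_rot: [-0.0, 0.54, 0.841, 0.0]
wrist_force: [-2.8, -0.3, 4.9]
opening: 0.705
gripper_force: 30.0
```

```bash
python3 -m creep '1 0 0 0.5 0 0 0;1 0 0 1.5 0 0 0;1 0 0 3 0 0 0;1 0 0 5 0 0 0;1 0 0 7 0 0 0;1 0 0 9 0 0 0;1 0 0 11 0 0 0;1 0 0 12.5 0 0 0;1 0 0 13.1 0 0 0;1 0 0 13.1 0 0 0'
python3 - <<'E'
from h import *
import json
s=r.observe(); p=imaging.camera_params("wrist"); im=imaging.read_camera("wrist"); cv2.imwrite("pics/w3.png",im[:,:,::-1])
json.dump(dict({k:np.array(v).tolist() for k,v in p.items()},ee=s['ee_pos'].tolist(),q=s['tcp_rot'].tolist()),open("w3.json","w"))
print(s['ee_pos'],s['q'],s['tcp_rot'])
E
```

```text
clock: 5.62
ee_pos: [438.8, 324.2, 145.6]
tcp_rot: [0.001, 0.54, 0.841, 0.001]
wrist_force: [-0.4, 0.7, -1.9]
opening: 0.703
gripper_force: 30.0
[438.82175181 324.15260477 145.56328782] [ 5.89472930e-01 -1.40674275e-01  1.81462361e+00 -1.49461371e-05
  1.46499329e+00  1.60675928e-01] [5.35372408e-04 5.40472266e-01 8.41360787e-01 1.21206374e-03]
```

View pics/w3.png

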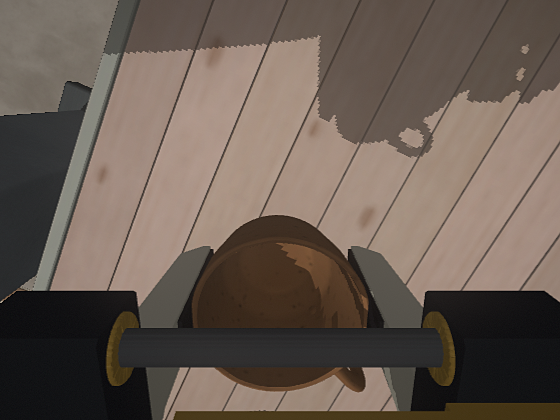

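The cup is held upright in the fingers. Its rim spans columns 192 to 368 and rows 237 to 388, and the handle tip is near (358,384).

Run:
```python
from h import *
import json
np.set_printoptions(precision=1,suppress=True)
p={k:np.array(v) for k,v in json.load(open("w3.json")).items()}
ee=p["ee"]; foot=ee[2]-13.2
for q in ((192,312),(368,312),(280,237),(280,388)): print(q,onz("w",q,foot+58,p)-ee)
C=(onz("w",(280,237),foot+58,p)+onz("w",(280,388),foot+58,p))/2; print("C",C-ee)
for q,z in (((358,384),40),((352,380),48),((363,386),34)):
  for cc in (C,ee):
    v=(onz("w",q,foot+z,p)-cc)[:2]; print(q,z,np.hypot(*v),np.degrees(np.arctan2(v[1],v[0])))
for a in (-24,-28,-32,-36):
    u=np.array([np.cos(np.radians(a)),np.sin(np.radians(a)),0])
    print(a,[proj("w",ee+u*d+[0,0,-13.2+z],p) for d,z in((60,34),(56,46),(45,54))])
im=cv2.imread("pics/w3.png")[362:402,325:380]
h=cv2.cvtColor(im,cv2.COLOR_BGR2HSV); print("\n".join("".join("#" if v[1]>105 else "." for v in row) for row in h))
```

```text
(192, 312) [-30.3 -12.9  44.8]
(368, 312) [29.6 14.4 44.8]
(280, 237) [-12.9  28.1  44.8]
(280, 388) [ 14.1 -30.9  44.8]
C [ 0.6 -1.4 44.8]
(358, 384) 40 59.13950652281019 -28.148285341288663
(358, 384) 40 60.35227528604116 -29.071480604062273
(352, 380) 48 48.76873620670497 -25.90312290643572
(352, 380) 48 49.94504473725752 -27.072015351359624
(363, 386) 34 66.89220617372688 -28.86829880552374
(363, 386) 34 68.11599066745346 -29.67346045585994
-24 [array([364.2, 368.2]), array([364.6, 381.9]), array([352.5, 379.9])]
-28 [array([357. , 372.8]), array([357.4, 386.5]), array([346.4, 383.9])]
-32 [array([349.5, 377.1]), array([349.9, 390.7]), array([340. , 387.6])]
-36 [array([341.8, 380.9]), array([342.1, 394.5]), array([333.4, 390.8])]
.......................................................
.......................................................
.......................................................
.......................................................
.......................................................
.......................................................
###################
[... 1184 characters left out ...]
###########.................
............................##########.................
..............................######...................
.......................................................
.......................................................
.......................................................
.......................................................
.......................................................
.......................................................
.......................................................
.......................................................
.......................................................
.......................................................
```

```bash
python3 -m creep '1 0.1 -0.3 0 0 0 1;1 0.4 -1.2 0 0 0 4;1 0.9 -2.6 0 0 0 8;1 1.5 -4.3 0 0 0 13;1 2.1 -6 0 0 0 18;1 2.8 -8 0 0 0 23;1 3.5 -10 0 0 0 28;1 4.2 -12 0 0 0 33;1 4.9 -14 0 0 0 38;1 5.6 -16 0 0 0 43'; python3 -m creep '1 0.7 -2 0 0 0 5;1 1.4 -4 0 0 0 10;1 2.1 -6 0 0 0 15;1 2.7 -7.8 0 0 0 20;1 3.3 -9.4 0 0 0 25;1 3.8 -10.8 0 0 0 30;1 4.2 -11.9 0 0 0 35;1 4.4 -12.6 0 0 0 40;1 4.5 -12.9 0 0 0 44;1 4.5 -12.9 0 0 0 48';python3 -m creep '1 0 0 0 0 0 5;1 0 0 0 0 0 10;1 0 0 0 0 0 15;1 0 0 0 0 0 20;1 0 0 0 0 0 25;1 0 0 0 0 0 30;1 0 0 0 0 0 34;1 0 0 0 0 0 37;1 0 0 0 0 0 38;1 0 0 0 0 0 38'
python3 - <<'E'
from h import *
s=r.observe(); print(s['ee_pos'],s['tcp_rot'],s['q'],2*np.degrees(np.arctan2(s['tcp_rot'][2],s['tcp_rot'][1])))
a=imaging.read_camera("scene");b=imaging.read_camera("side"); cv2.imwrite("pics/s1.png",a[:,:,::-1]);cv2.imwrite("pics/d1.png",b[:,:,::-1])
z=lambda i,y,x:cv2.resize(i[y:y+120,x:x+150],None,fx=2.66,fy=4*2.66/4,interpolation=2)
cv2.imwrite("pics/z1.png",np.hstack([z(a,120,190),z(b,110,195)])[:,:,::-1])
E
```

```text
clock: 6.5
ee_pos: [494.1, 162.5, 142.3]
tcp_rot: [-0.001, 0.192, 0.981, -0.0]
wrist_force: [0.3, 0.9, -1.1]
opening: 0.704
gripper_force: 30.0
clock: 7.33
ee_pos: [539.0, 33.8, 142.2]
tcp_rot: [-0.001, -0.223, 0.975, 0.0]
wrist_force: [-0.3, 0.4, -1.3]
opening: 0.702
gripper_force: 30.0
clock: 8.17
ee_pos: [538.9, 34.7, 142.6]
tcp_rot: [-0.001, -0.527, 0.85, 0.0]
wrist_force: [0.5, -0.1, -1.0]
opening: 0.701
gripper_force: 30.0
[538.94478339  34.67864646 142.64889691] [-6.29428869e-04 -5.26871292e-01  8.49944778e-01  3.45560031e-04] [ 1.70510707e-02 -1.48818366e-01  1.82666953e+00 -5.16674100e-05
  1.46517667e+00 -2.66357065e+00] 243.5886250248015
```

View pics/z1.png

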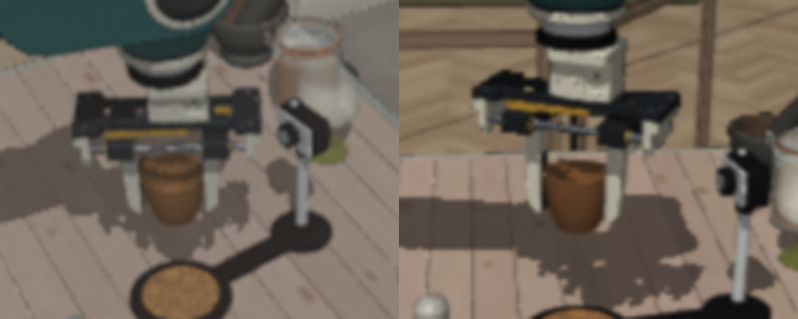

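The scene and side crops show the cup hanging upright over the pad with its handle hidden behind it, towards +y as wanted. The cup body is at scene px (254.3,191.4) and side px (261.9,184.2). I'll make the final correction, then hold.

```bash
python3 - <<'E'
from h import *
print(tri([ray("scene",(254.3,191.4)),ray("side",(261.9,184.2))]), tri([ray("scene",(257.7,230)),ray("side",(261.9,233.9))]))
for n in("scene","side"): print(proj(n,[541,35.4,160]),proj(n,[541,35.4,10]))
E
python3 -m creep '1 0.1 0 0.15 0 0 0;1 0.1 0 0.15 0 0 0;1 0.1 0 0.15 0 0 0;1 0.1 0 0.15 0 0 0;1 0.1 0 0.15 0 0 0;1 0.1 0 0.15 0 0 0;1 0.1 0 0.15 0 0 0;1 0.1 0 0.15 0 0 0;1 0.1 0 0.15 0 0 0;1 0.1 0 0.15 0 0 0';python3 -m creep '1 0 0 0 0 0 0;1 0 0 0 0 0 0;1 0 0 0 0 0 0;1 0 0 0 0 0 0;1 0 0 0 0 0 0;1 0 0 0 0 0 0;1 0 0 0 0 0 0;1 0 0 0 0 0 0'
```

```text
(array([540.90599593,  39.532074  , 157.62458731]), [np.float64(0.8867353055926093), np.float64(0.8867353055927514)]) (array([540.96667234,  33.3981143 ,  11.10004529]), [np.float64(0.8278327834295933), np.float64(0.8278327834295145)])
[255.10059487 191.30125175] [257.60396905 229.6329611 ]
[261.81358952 184.18626275] [261.61669599 234.07999601]
clock: 9.1
ee_pos: [540.3, 34.8, 145.1]
tcp_rot: [-0.0, -0.527, 0.85, 0.0]
wrist_force: [0.5, 0.0, -1.4]
opening: 0.701
gripper_force: 30.0
clock: 9.77
ee_pos: [540.3, 34.8, 145.1]
tcp_rot: [-0.0, -0.527, 0.85, -0.0]
wrist_force: [0.0, 0.7, -1.7]
opening: 0.705
gripper_force: 30.0
```

Pose 1 was held for about 1.4 s. Next is pose 2, a -90° turn about z.

```bash
python3 -m creep '1 0 0 0 0 0 -1;1 0 0 0 0 0 -4;1 0 0 0 0 0 -9;1 0 0 0 0 0 -14;1 0 0 0 0 0 -19;1 0 0 0 0 0 -24;1 0 0 0 0 0 -29;1 0 0 0 0 0 -34;1 0 0 0 0 0 -39;1 0 0 0 0 0 -44';python3 -m creep '1 0 0 0 0 0 -5;1 0 0 0 0 0 -10;1 0 0 0 0 0 -15;1 0 0 0 0 0 -20;1 0 0 0 0 0 -25;1 0 0 0 0 0 -30;1 0 0 0 0 0 -35;1 0 0 0 0 0 -40;1 0 0 0 0 0 -44;1 0 0 0 0 0 -46'; python3 -m creep '1 0 0 0 0 0 0;1 0 0 0 0 0 0;1 0 0 0 0 0 0;1 0 0 0 0 0 0;1 0 0 0 0 0 0;1 0 0 0 0 0 0;1 0 0 0 0 0 0;1 0 0 0 0 0 0';python3 - <<'E'
from h import *
s=r.observe(); print(s['ee_pos'],s['tcp_rot'],s['q'],2*np.degrees(np.arctan2(s['tcp_rot'][2],s['tcp_rot'][1])))
a=imaging.read_camera("scene");b=imaging.read_camera("side"); cv2.imwrite("pics/s2.png",a[:,:,::-1]);cv2.imwrite("pics/d2.png",b[:,:,::-1])
z=lambda i,y,x:cv2.resize(i[y:y+90,x:x+100],None,fx=4,fy=4,interpolation=2)
cv2.imwrite("pics/z2.png",np.hstack([z(a,145,225),z(b,140,235)])[:,:,::-1])
E
```

```text
clock: 10.6
ee_pos: [540.3, 34.8, 145.1]
tcp_rot: [-0.0, -0.167, 0.986, 0.0]
wrist_force: [-0.0, 0.0, -1.7]
opening: 0.704
gripper_force: 30.0
clock: 11.43
ee_pos: [540.3, 34.8, 145.2]
tcp_rot: [-0.0, 0.231, 0.973, -0.0]
wrist_force: [-1.1, 0.4, -2.2]
opening: 0.701
gripper_force: 30.0
clock: 12.1
ee_pos: [540.3, 34.8, 145.1]
tcp_rot: [0.0, 0.229, 0.974, -0.0]
wrist_force: [-0.6, -0.3, -1.6]
opening: 0.704
gripper_force: 30.0
[540.3416255   34.82419509 145.13368021] [ 8.84020892e-06  2.28579918e-01  9.73525152e-01 -4.62037305e-06] [ 1.72548134e-02 -1.47975444e-01  1.82183576e+00 -1.33670338e-05
  1.46771746e+00 -1.09230267e+00] 153.57303997704022
```

View pics/z2.png

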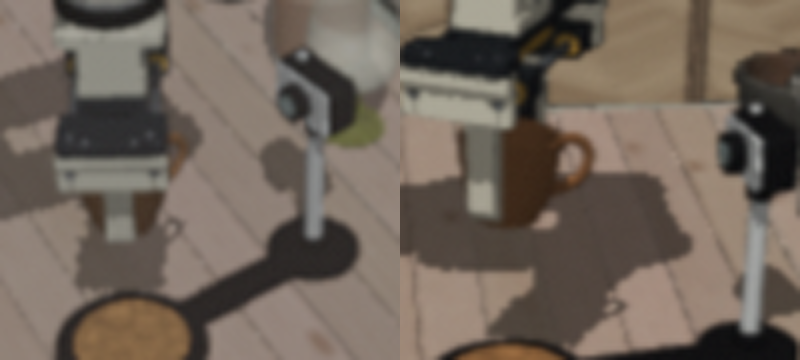

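The side crop shows the handle pointing straight at the lens, with the cup upright. I'll hold it a little longer, then tip it 30° about the cup's middle, which needs a TCP shift of (+7.8,+1.5,+2.1) mm and a turn of (5.8,-29.4,0).

```bash
python3 -m creep '1 0 0 0 0 0 0;1 0 0 0 0 0 0;1 0 0 0 0 0 0;1 0 0 0 0 0 0;1 0 0 0 0 0 0;1 0 0 0 0 0 0';python3 -m creep '1 0.05 0 0 0.4 -2 0;1 0.2 0.05 0 1.2 -6 0;1 0.33 0.07 0.05 2 -10 0;1 0.43 0.08 0.08 2.8 -14 0;1 0.54 0.1 0.1 3.5 -18 0;1 0.64 0.12 0.14 4.3 -22 0;1 0.71 0.14 0.18 5 -25.5 0;1 0.76 0.15 0.2 5.6 -28.4 0;1 0.78 0.15 0.21 5.8 -29.4 0;1 0.78 0.15 0.21 5.8 -29.4 0'; python3 -m creep '1 0 0 0 0 0 0;1 0 0 0 0 0 0;1 0 0 0 0 0 0;1 0 0 0 0 0 0;1 0 0 0 0 0 0;1 0 0 0 0 0 0;1 0 0 0 0 0 0;1 0 0 0 0 0 0';python3 - <<'E'
from h import *
from scipy.spatial.transform import Rotation as Ro
s=r.observe(); R=Ro.from_quat(s['tcp_rot'],scalar_first=True).as_matrix(); print(s['ee_pos'],-R[:,2],s['ee_pos']-R[:,2]*15.8)
b=imaging.read_camera("side"); cv2.imwrite("pics/d3.png",b[:,:,::-1])
cv2.imwrite("pics/z3.png",cv2.resize(b[120:240,225:345],None,fx=4,fy=4,interpolation=2)[:,:,::-1])
E
```

```text
clock: 12.7
ee_pos: [540.4, 34.8, 145.2]
tcp_rot: [0.0, 0.229, 0.974, 0.0]
wrist_force: [-0.5, 0.3, -1.5]
opening: 0.705
gripper_force: 30.0
clock: 13.53
ee_pos: [547.6, 36.2, 147.0]
tcp_rot: [0.236, 0.221, 0.94, 0.107]
wrist_force: [-0.2, 0.1, -1.7]
opening: 0.703
gripper_force: 30.0
clock: 14.2
ee_pos: [548.2, 36.3, 147.3]
tcp_rot: [0.235, 0.221, 0.94, 0.107]
wrist_force: [-0.1, -0.5, -1.6]
opening: 0.701
gripper_force: 30.0
[548.16251891  36.33866415 147.25297373] [-0.48994307 -0.09665607  0.86637947] [540.42141837  34.81149821 160.94176939]
```

View pics/z3.png

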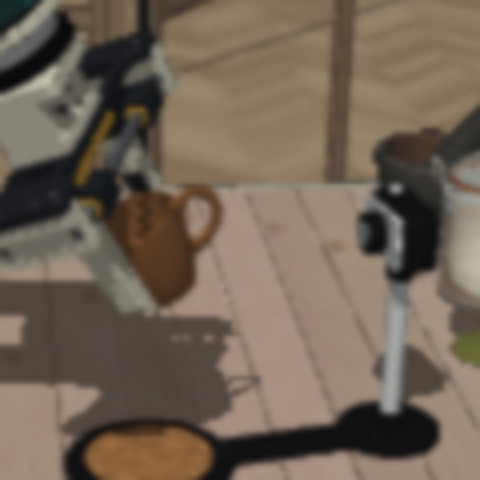

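The side crop shows the cup tipped back with its underside towards the lens and its handle on the lens side. I'll hold it, bring it back upright, then turn a further -90° for pose 4.

```bash
python3 -m creep '1 0 0 0 0 0 0;1 0 0 0 0 0 0;1 0 0 0 0 0 0;1 0 0 0 0 0 0;1 0 0 0 0 0 0;1 0 0 0 0 0 0';python3 -m creep '1 -0.02 0 0 -0.4 2 0;1 -0.1 -0.02 -0.04 -1.2 6 0;1 -0.2 -0.04 -0.08 -2 10 0;1 -0.32 -0.06 -0.12 -2.8 14 0;1 -0.43 -0.08 -0.14 -3.5 18 0;1 -0.55 -0.1 -0.17 -4.3 22 0;1 -0.66 -0.13 -0.2 -5 25.5 0;1 -0.75 -0.15 -0.21 -5.6 28.4 0;1 -0.78 -0.15 -0.21 -5.8 29.4 0;1 -0.78 -0.15 -0.21 -5.8 29.4 0'; python3 -m creep '1 0 0 0 0 0 -1;1 0 0 0 0 0 -4;1 0 0 0 0 0 -9;1 0 0 0 0 0 -14;1 0 0 0 0 0 -19;1 0 0 0 0 0 -24;1 0 0 0 0 0 -29;1 0 0 0 0 0 -34;1 0 0 0 0 0 -39;1 0 0 0 0 0 -44';python3 -m creep '1 0 0 0 0 0 -5;1 0 0 0 0 0 -10;1 0 0 0 0 0 -15;1 0 0 0 0 0 -20;1 0 0 0 0 0 -25;1 0 0 0 0 0 -30;1 0 0 0 0 0 -35;1 0 0 0 0 0 -40;1 0 0 0 0 0 -44;1 0 0 0 0 0 -46'; python3 -m creep '1 0 0 0 0 0 0;1 0 0 0 0 0 0;1 0 0 0 0 0 0;1 0 0 0 0 0 0;1 0 0 0 0 0 0;1 0 0 0 0 0 0;1 0 0 0 0 0 0;1 0 0 0 0 0 0';python3 - <<'E'
from h import *
s=r.observe(); print(s['ee_pos'],s['tcp_rot'],s['q'],2*np.degrees(np.arctan2(s['tcp_rot'][2],s['tcp_rot'][1])))
a=imaging.read_camera("scene");b=imaging.read_camera("side")
z=lambda i,y,x:cv2.resize(i[y:y+90,x:x+100],None,fx=4,fy=4,interpolation=2)
cv2.imwrite("pics/z4.png",np.hstack([z(a,145,225),z(b,140,235)])[:,:,::-1])
E
```

```text
clock: 14.75
ee_pos: [548.1, 36.3, 147.3]
tcp_rot: [0.236, 0.221, 0.94, 0.107]
wrist_force: [0.1, 1.1, -1.9]
opening: 0.702
gripper_force: 30.0
clock: 15.58
ee_pos: [540.8, 35.0, 144.7]
tcp_rot: [-0.0, 0.229, 0.974, -0.0]
wrist_force: [0.7, -0.4, -1.6]
opening: 0.704
gripper_force: 30.0
clock: 16.42
ee_pos: [540.1, 34.8, 145.4]
tcp_rot: [0.001, 0.579, 0.815, 0.001]
wrist_force: [-0.5, -0.5, -1.1]
opening: 0.705
gripper_force: 30.0
clock: 17.25
ee_pos: [540.1, 34.8, 145.4]
tcp_rot: [0.0, 0.851, 0.524, 0.001]
wrist_force: [0.1, -0.0, -0.7]
opening: 0.702
gripper_force: 30.0
clock: 17.92
ee_pos: [540.3, 34.8, 145.1]
tcp_rot: [-0.0, 0.85, 0.527, -0.0]
wrist_force: [0.3, 0.6, -2.5]
opening: 0.705
gripper_force: 30.0
[540.33617871  34.83035266 145.09216465] [-3.08608531e-05  8.50002076e-01  5.26779335e-01 -3.82912443e-05] [ 1.72512208e-02 -1.47887910e-01  1.82182619e+00  1.38771027e-05
  1.46775176e+00  4.78431940e-01] 63.57620934949068
```

View pics/z4.png

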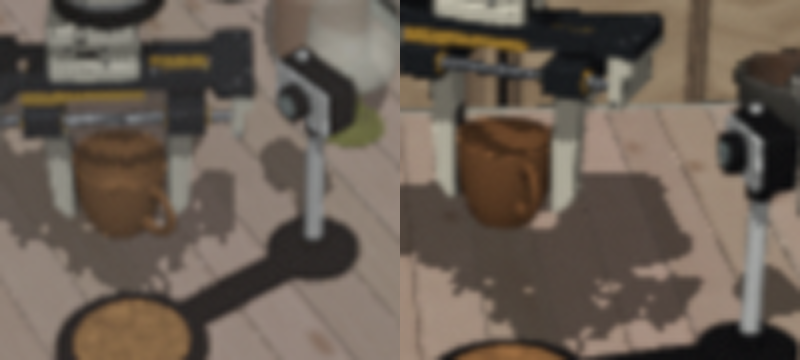

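The crops show the cup upright with its handle towards the viewer side, which is the right-hand side as one faces the lens. I'll finish the hold, then carry it to the board, descending once past the salt shaker and before the lamp.

```bash
python3 -m creep '1 0 0 0 0 0 0;1 0 0 0 0 0 0;1 0 0 0 0 0 0;1 0 0 0 0 0 0;1 0 0 0 0 0 0;1 0 0 0 0 0 0';python3 -m creep '1 -0.1 -0.3 0 0 0 0;1 -0.3 -1.2 0 0 0 0;1 -0.6 -2.7 0 0 0 0;1 -1.1 -4.7 0 0 0 0;1 -1.7 -7.2 0 0 0 0;1 -2.3 -9.7 0 0 0 0;1 -2.9 -12.2 0 0 0 0;1 -3.5 -14.7 -0.2 0 0 0;1 -4.1 -17.2 -0.6 0 0 0;1 -4.7 -19.7 -1.2 0 0 0'; python3 -m creep '1 -0.6 -2.5 -0.8 0 0 0;1 -1.2 -5 -1.6 0 0 0;1 -1.8 -7.5 -2.5 0 0 0;1 -2.4 -10 -3.4 0 0 0;1 -2.9 -12.3 -4.2 0 0 0;1 -3.4 -14.2 -4.8 0 0 0;1 -3.7 -15.6 -5.3 0 0 0;1 -3.9 -16.5 -5.6 0 0 0;1 -3.9 -16.7 -5.8 0 0 0;1 -3.9 -16.7 -5.8 0 0 0';python3 -m creep '1 0 0 0 0 0 0;1 0 0 0 0 0 0;1 0 0 0 0 0 0'
```

```text
clock: 18.52
ee_pos: [540.3, 34.8, 145.2]
tcp_rot: [-0.0, 0.85, 0.527, 0.0]
wrist_force: [0.3, -0.0, -1.9]
opening: 0.7
gripper_force: 30.0
clock: 19.35
ee_pos: [492.7, -164.0, 133.6]
tcp_rot: [0.0, 0.85, 0.527, 0.0]
wrist_force: [0.0, 0.2, -1.9]
opening: 0.703
gripper_force: 30.0
clock: 20.18
ee_pos: [454.2, -329.2, 74.8]
tcp_rot: [-0.0, 0.85, 0.526, -0.0]
wrist_force: [0.0, 1.3, -2.4]
opening: 0.705
gripper_force: 30.0
clock: 20.43
ee_pos: [454.8, -328.6, 75.6]
tcp_rot: [0.0, 0.85, 0.527, 0.0]
wrist_force: [-0.7, 0.0, -1.4]
opening: 0.701
gripper_force: 30.0
```

```bash
python3 -m creep '1 0 0 -0.5 0 0 0;1 0 0 -1.2 0 0 0;1 0 0 -2 0 0 0;1 0 0 -2.8 0 0 0;1 0 0 -3.3 0 0 0;1 0 0 -3.6 0 0 0;1 0 0 -3.75 0 0 0;1 0 0 -3.85 0 0 0;1 0 0 -3.85 0 0 0;1 0 0 -3.85 0 0 0';python3 -m creep '1 0 0 -0.05 0 0 0;1 0 0 -0.1 0 0 0;1 0 0 -0.1 0 0 0;1 0 0 -0.1 0 0 0'
```

```text
clock: 21.27
ee_pos: [454.5, -329.3, 36.9]
tcp_rot: [0.0, 0.85, 0.527, 0.0]
wrist_force: [-0.2, 0.4, -1.6]
opening: 0.705
gripper_force: 30.0
clock: 21.6
ee_pos: [454.4, -329.2, 35.7]
tcp_rot: [0.0, 0.85, 0.527, 0.0]
wrist_force: [0.1, -0.0, -1.8]
opening: 0.703
gripper_force: 30.0
```

```bash
python3 -m creep '1 0 0 -0.03 0 0 0;1 0 0 -0.06 0 0 0;1 0 0 -0.06 0 0 0;1 0 0 -0.06 0 0 0'; python3 -m creep '1 0 0 -0.03 0 0 0;1 0 0 -0.06 0 0 0;1 0 0 -0.06 0 0 0;1 0 0 -0.06 0 0 0'
```

```text
clock: 21.93
ee_pos: [454.4, -329.2, 35.1]
tcp_rot: [0.0, 0.85, 0.527, 0.0]
wrist_force: [-0.0, 0.8, -0.3]
opening: 0.708
gripper_force: 30.0
clock: 22.27
ee_pos: [454.4, -329.2, 35.0]
tcp_rot: [0.0, 0.85, 0.527, 0.0]
wrist_force: [-3.1, 1.9, 5.6]
opening: 0.703
gripper_force: 30.0
```

The wrist force shows contact with the board. I'll open gently and lift straight up.

```bash
python3 -m creep '-0.45 0 0 0 0 0 0;-0.5 0 0 0 0 0 0;-0.6 0 0 0 0 0 0;-0.7 0 0 0 0 0 0;-0.85 0 0 0 0 0 0;-1 0 0 0 0 0 0;-1 0 0 0 0 0 0;-1 0 0 0 0 0 0;-1 0 0 0 0 0 0;-1 0 0 0 0 0 0';python3 -m creep '-1 0 0 0.5 0 0 0;-1 0 0 1.5 0 0 0;-1 0 0 3 0 0 0;-1 0 0 5 0 0 0;-1 0 0 7 0 0 0;-1 0 0 9 0 0 0;-1 0 0 10.5 0 0 0;-1 0 0 11 0 0 0;-1 0 0 11 0 0 0'
python3 - <<'E'
from h import *
a=imaging.read_camera("scene");w=imaging.read_camera("wrist")
cv2.imwrite("pics/z5.png",np.hstack([a[140:,160:400],w[:280,80:480]])[:,:,::-1])
E
```

```text
clock: 23.1
ee_pos: [454.3, -329.2, 34.4]
tcp_rot: [-0.0, 0.85, 0.527, 0.0]
wrist_force: [0.6, 0.4, -0.2]
opening: 1.0
gripper_force: 0.0
clock: 23.85
ee_pos: [454.8, -329.6, 146.4]
tcp_rot: [0.001, 0.85, 0.527, 0.0]
wrist_force: [0.2, 0.7, 0.0]
opening: 1.001
gripper_force: 0.0
```

View pics/z5.png

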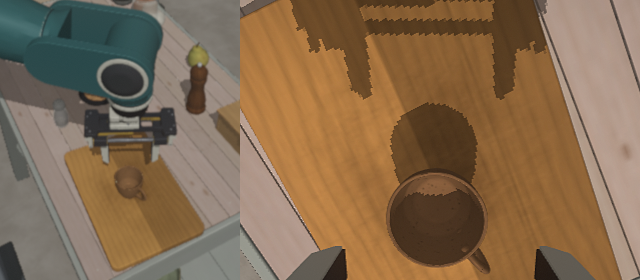

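The cup stands upright near the board's middle (about (127,190) in the scene crop, board centre about (130,195)). The gripper is clear, and the salt shaker and pepper mill are still standing.

```bash
python3 -m creep '-1 0 0 0 0 0 0;-1 0 0 0 0 0 0;-1 0 0 0 0 0 0' && python3 -c "
from station import r
print(r.hand_in())"
```

```text
clock: 24.2
ee_pos: [454.2, -329.0, 143.7]
tcp_rot: [-0.001, 0.85, 0.527, -0.0]
wrist_force: [0.8, -0.1, 0.3]
opening: 1.0
gripper_force: 0.0
the job is handed in; nothing more can be done
None
```

I held the cup still in all four poses in order, stood it upright near the middle of the chopping board and let go, and handed the job in at 24 s; no verdict came back.

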